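Load the lazy susan and close its keeper bar

ROBOT

A 6-joint arm with a two-finger parallel gripper is mounted at the origin on a cart in front of the work surface, level with it; the furniture and walls round the work are solid. World frame = base frame: x ahead of the robot, y to its left, z up, the work surface at z = 0. Lengths are in m, angles in rad, forces in N, time in s.
With the tool pointing down it reaches from about 0.275 to 0.875 m from the base axis. Payload 12.5 kg.
Tool frame: the origin (TCP) lies at the very end of the fingers, on their centre line; the grasp point (between the pads) lies 19 mm behind it; z points along the fingers, y is the line along which they close (so a half turn about z gives the same grasp; the last joint's range is limited). The gripper opens to 85 mm and grips with 20 to 120 N. Pads are 22 mm wide; open, the fingers measure 114 mm over their backs; the gripper's body (76 mm by 85 mm) begins 54 mm behind the grasp point. The pads swing forward as they close: fully open they stand 13 mm farther back than shut.
Start: joints at [-1.329, 0.351, 1.652, -0, 1.139, -0.085], TCP at [0.177, -0.521, 0.231] pointing down, gripper open.
Joint ranges: [-2.75, 2.75], [-0.79, 2.1], [0.01, 2.65], [-1.57, 4.71], [0.07, 3.14], [-2.87, 2.87]. Speed limits (rad/s): [2.22, 2.22, 2.79, 3.14, 3.14, 3.14].

INTERFACE

Orientations are given as a 3x3 rotation matrix whose columns are the frame's x, y, z axes.
In Python, from bench import manip gives the robot as it stands. Calls block until the motion is done:
- manip.move_ptp(position, orientation): joint-space move of the TCP to a pose.
- manip.move_l(position, attitude=None, max_speed=0.15): straight line of the TCP; attitude=None keeps the orientation; max_speed is the mean speed in m/s.
- manip.move_j(angles): joint-space move.
- manip.set_gripper(opening, effort=None): opening from 0.0 (shut) to 1.0 (fully open); effort is the grip in N (None keeps the last); returns when the fingers have stopped.
- manip.dwell(seconds).
- manip.inverse_kinematics(position, orientation): joint angles nearest the present ones, or None.
- manip.grab_frame(name): name is "side" or "top"; returns (picture, depth): 420x560x3 uint8, red, green, blue; 420x560 float32, m along the optical axis (not along the pixel's ray), 0 where there is no reading.
- manip.get_calibration(name): a dict with "camera_matrix" (3x3 intrinsics, pixels), "k1" (the pictures are not rectified: a ray, as slopes to the right and down, at radius r is drawn at 1 + k1 r^2 times it, then the intrinsics apply), "R" (3x3) and "t" (3): a world point X has camera coordinates R X + t. Camera axes: x right, y down, z forward; pixel columns grow to the right and rows downward; lengths in m; the calibration is good to about 2 mm. A picture is of the moment at which its call begins. get_calibration takes no time and is no camera call.
A pose or a line that the arm cannot do raises manip.Unreachable and nothing moves.
- manip.sign_off(): hands the job in; it is judged then, once.
Trained networks look in the newest picture that a camera, given by its name, has taken for a name from the list of things; names that differ only in an ending like _2 or _b are one class to them, and where a whole thing is asked for, a point or a joint stands for the part that bears it (a point fixed in the world has none). Each returns a list of dicts, best first, with "confidence" (0 to 1); they miss things now and then, are a little off and sometimes report something else, mostly with a low value. They report only what shows in the picture. A call takes as long as a camera call.
- manip.look_for(camera, name): "at" ([x, y, z] in m, in world coordinates, good to about 4 mm: the middle of the surface that is visible of it).
Readings, each from a call of its own:
- manip.current_time(): time.
- manip.current_qpos(): joint angles.
- manip.current_joint_vel(): joint speeds.
- manip.current_joint_torque(): joint torques, N m.
- manip.current_ee_pos(): TCP position.
- manip.current_tcp_rot(): TCP orientation.
- manip.current_force(): force on the tool from outside, world axes, zero at the start.
- manip.current_ft_torque(): the same for the moment, N m.
- manip.current_grip_width(): opening from 0.0 (shut) to 1.0 (fully open).
- manip.current_grip_force(): force on a finger pad.
Only numpy, scipy, OpenCV 4.12 (cv2) and the standard library are available. Lean on these libraries where they do the work, as an engineer would, in place of code of your own. Each camera call takes 0.05 s, during which the arm holds its last target. There are 200 camera calls.

TASK

Get the lazy susan ready to be carried to the table: clear the garlic bulb and the lemon off its free-turning plate on to the chopping board that lies over the hob, then stand every jar and the shaker from that board upright on the plate's dark round spots, one to a spot and centred (wide jars on wide spots, the narrow spice jar and shaker on narrow ones). Do not let the plate turn from where it stands now; if it gets turned, bring it back. Last of all swing the keeper bar fully shut so that it clicks past its spring ball catch, and leave the peeler and the bottle opener alone.

Things in the scene. Friction and masses are not known exactly. Their poses are not given: they have to be found in the camera images.
- plate_centre (a point): point on the top face of the lazy susan's plate, on its vertical axis. The plate is a pale wooden disc, 250 mm across and 14 mm thick, top face 34 mm above the worktop, turning almost without friction on a wooden base of 300 mm diameter fixed to the worktop. A steel gallery rail (8 mm rod, its top 59 mm above the worktop) stands round the base at 142 mm from the axis, except on the left side, which the keeper bar closes
- plate_mark (a point): brass mark on the plate's top face, 110 mm from its axis: shows how the plate is turned (seen from the axis it lies midway between a narrow spot, 45 degrees clockwise of it, and a wide spot, 45 degrees anticlockwise)
- spot_wide_1 (a point): centre, on the plate's top face, of a wide spot: a dark wooden disc of 76 mm diameter inlaid flush in the pale plate, 80 mm from the plate's axis. Spots lie 90 degrees apart, wide and narrow by turns; they turn with the plate
- spot_wide_2 (a point): centre, on the plate's top face, of a wide spot: a dark wooden disc of 76 mm diameter inlaid flush in the pale plate, 80 mm from the plate's axis. Spots lie 90 degrees apart, wide and narrow by turns; they turn with the plate
- spot_narrow_1 (a point): centre, on the plate's top face, of a narrow spot: a dark wooden disc of 54 mm diameter inlaid flush in the pale plate, 80 mm from the plate's axis. Spots lie 90 degrees apart, wide and narrow by turns; they turn with the plate
- spot_narrow_2 (a point): centre, on the plate's top face, of a narrow spot: a dark wooden disc of 54 mm diameter inlaid flush in the pale plate, 80 mm from the plate's axis. Spots lie 90 degrees apart, wide and narrow by turns; they turn with the plate
- keeper (a joint): angle of the keeper bar, a flat steel bar swinging level about a vertical hinge at the left front of the lazy susan; 0 = fully shut (against its stop, beside the plate), grows as the bar swings out to the left, anticlockwise from above (at most 1.5 rad). A light friction holds it where it is left; over the last 0.07 rad a nub under its end rides over a spring ball (about 3 N at the knob) that then holds it shut
- keeper_hinge (a point): point on the keeper bar's hinge axis, 55 mm above the worktop, the mid-height of the bar (12 mm high, 10 mm thick, 233 mm from the axis to its end). When shut it runs beside the plate, 157 mm from the plate axis
- keeper_knob (a point): middle of the upright black knob on the keeper bar, 150 mm from the hinge axis: a round peg 16 mm thick that rises from the bar's top (61 mm above the worktop) to 102 mm above it; this point lies 81 mm above the worktop
- board: wooden chopping board lying fixed over the hob, 240 mm (its x) by 340 mm (its y), 22 mm thick; origin at the centre of its underside, z up. its y axis points away from the robot, its x to the right. The jars stand on its near and middle part; its far end, y above 50 mm, is free
- wide_jar_1_mid (a point): centre of a wide jar with red screw lid, 65 mm across the lid and 60 mm across the glass, 100 mm tall (the lid is the top 11 mm and overhangs the glass, so take it by the lid); z is its upright axis; half-way up, 50 mm above its foot. May be absent
- wide_jar_2_mid (a point): centre of another wide jar of the same kind (65 mm, 100 mm tall), 50 mm above its foot. May be absent
- spice_jar_mid (a point): centre of the narrow spice jar with green lid, 46 mm across, 106 mm tall (the lid, its top 20 mm, is a little wider than the glass, so take it by the lid); 53 mm above its foot. May be absent
- shaker_mid (a point): centre of the small glass shaker with grey cap, 44 mm across (34 mm across the cap above 70 mm), 90 mm tall; 45 mm above its foot. May be absent
- garlic_mid (a point): centre of the garlic bulb, 60 mm across, 59 mm tall with its tip, loose on the plate at the start
- lemon_mid (a point): centre of the lemon, 71 mm long (its x) by 53 mm wide (its y), 51 mm tall, lying loose on the plate at the start
- peeler: blue-handled peeler 170 mm long lying on the worktop at the left; leave alone
- opener: black-handled bottle opener 174 mm long lying on the worktop at the left; leave alone

How it is judged:
By the outcome, as a careful person would: the job done as asked, in the order asked, and still so for the second after the job is handed in, with the robot touching nothing.
Of wide_jar_1, wide_jar_2, spice_jar, shaker only 3 to 4 are there at a start; the rules pass over those that are not, and their reading is None.
At some moment in a run one of garlic may be knocked a few centimetres aside while the robot is not near it.
It also fails if it takes over 210 s, if anything falls off the work surface, if the arm or the gripper's body presses on something with over 40 N, if the wrist force passes 120 N, or if a joint passes its speed limit or range.

## Working session

There is one attempt and no reset: what is moved stays moved. The work goes in short steps, each a Python script; the robot and the scene stay as the last script left them, time stands still between calls to the robot, and variables do not carry over. Pictures are saved under pics/ and viewed, at most 14 in all, crops included, and the job is handed in when it is done.

```bash
ls; mkdir -p pics
cat > h.py <<'E'
import numpy as np, cv2
from bench import manip
def ray_pts(name, depth, px):
    c=manip.get_calibration(name); K=np.array(c["camera_matrix"]);R=np.array(c["R"]);t=np.array(c["t"])
    px=np.atleast_2d(px).astype(float)
    n=cv2.undistortPoints(px[:,None],K,np.array([c["k1"],0,0,0,0.]))[:,0]
    z=np.array([depth[int(v),int(u)] for u,v in px]) if not np.isscalar(depth) else np.full(len(px),depth)
    return (np.c_[n*z[:,None],z]-t)@R
def on_plane(name,px,h):
    c=manip.get_calibration(name);R=np.array(c["R"]);t=np.array(c["t"])
    C=-R.T@t; P=ray_pts(name,1.0,px); d=P-C
    return C+d*((h-C[2])/d[:,2])[:,None]
def project(name,X):
    c=manip.get_calibration(name)
    return cv2.projectPoints(np.atleast_2d(X).astype(float),cv2.Rodrigues(np.array(c["R"]))[0],np.array(c["t"]),np.array(c["camera_matrix"]),np.array([c["k1"],0,0,0,0.]))[0][:,0]
def shot(name,fn=None):
    im,d=manip.grab_frame(name)
    if fn: cv2.imwrite("pics/"+fn,im[:,:,::-1])
    return im,d
def cloud(name,d):
    v,u=np.mgrid[0:420,0:560]; 
    return ray_pts(name,d,np.c_[u.ravel(),v.ravel()]).reshape(420,560,3)
def rot(a):
    "tool down, closing line y at world angle a"
    y=np.array([np.cos(a),np.sin(a),0]);z=np.array([0,0,-1.]);return np.c_[np.cross(y,z),y,z]
E
python3 - <<'E'
from h import *
for n in("side","top"):
    shot(n,n+"0.png"); c=manip.get_calibration(n); print(n,-np.array(c["R"]).T@c["t"])
    for k in ["plate_centre","plate_mark","spot_wide_1","spot_narrow_1","keeper_hinge","keeper_knob","board","wide_jar_1_mid","spice_jar_mid","shaker_mid","garlic_mid","lemon_mid","peeler","opener"]:
        print(k,[(np.round(r["at"],3).tolist(),round(r["confidence"],2)) for r in manip.look_for(n,k)][:4])
print(manip.current_time())
E
```

```text
pics
side [-0.02581618  1.12818976  0.58665267]
plate_centre [([0.568, 0.171, 0.033], 0.78)]
plate_mark [([0.567, 0.17, 0.035], 0.83), ([0.415, 0.385, 0.01], 0.4), ([0.495, 0.4, 0.062], 0.36)]
spot_wide_1 [([0.565, 0.177, 0.031], 0.86)]
spot_narrow_1 [([0.572, 0.171, 0.035], 0.86)]
keeper_hinge [([0.536, 0.215, 0.034], 0.76), ([0.603, 0.445, 0.015], 0.73)]
keeper_knob [([0.497, 0.399, 0.062], 0.6)]
board [([0.53, -0.16, 0.026], 0.73)]
wide_jar_1_mid [([0.525, -0.242, 0.098], 0.75)]
spice_jar_mid [([0.524, -0.144, 0.088], 0.98), ([0.529, -0.16, 0.027], 0.37)]
shaker_mid [([0.571, 0.172, 0.034], 0.56)]
garlic_mid [([0.513, 0.118, 0.065], 0.85)]
lemon_mid [([0.612, 0.164, 0.067], 0.71), ([0.428, -0.247, 0.103], 0.46), ([0.421, -0.162, 0.071], 0.44)]
peeler [([0.417, 0.389, 0.011], 0.88), ([0.495, 0.396, 0.061], 0.36)]
opener [([0.598, 0.445, 0.011], 0.73), ([0.57, 0.172, 0.032], 0.37), ([0.527, -0.244, 0.095], 0.21)]
top [0.07666772 0.03620833 1.533129  ]
plate_centre [([0.573, 0.126, 0.036], 0.75)]
plate_mark [([0.574, 0.124, 0.036], 0.89)]
spot_wide_1 [([0.578, 0.123, 0.031], 0.86)]
spot_narrow_1 [([0.575, 0.123, 0.031], 0.95)]
keeper_hinge [([0.563, 0.15, 0.034], 0.74), ([0.622, 0.151, 0.077], 0.7)]
keeper_knob [([0.486, 0.37, 0.062], 0.48)]
board [([0.599, -0.198, 0.028], 0.78)]
wide_jar_1_mid [([0.536, -0.259, 0.13], 0.78), ([0.491, 0.367, 0.062], 0.66), ([0.45, -0.266, 0.125], 0.54)]
spice_jar_mid [([0.519, -0.159, 0.133], 0.66)]
shaker_mid [([0.487, 0.367, 0.062], 0.73), ([0.423, -0.169, 0.115], 0.59), ([0.533, -0.258, 0.129], 0.59), ([0.572, 0.126, 0.034], 0.41)]
garlic_mid [([0.518, 0.097, 0.076], 0.73), ([0.577, 0.126, 0.036], 0.71)]
lemon_mid [([0.622, 0.155, 0.075], 0.54)]
peeler [([0.417, 0.381, 0.016], 0.62)]
opener [([0.619, 0.436, 0.01], 0.75)]
1.5
```

View pics/top0.png

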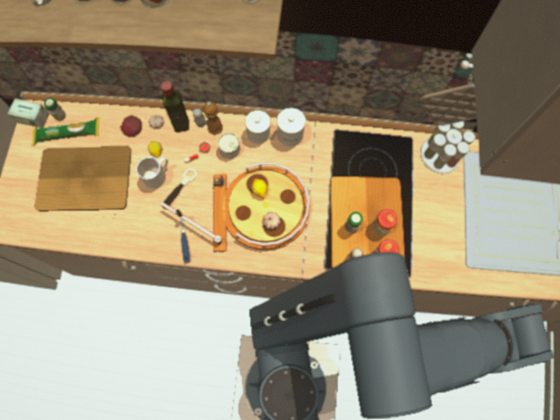

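View pics/side0.png

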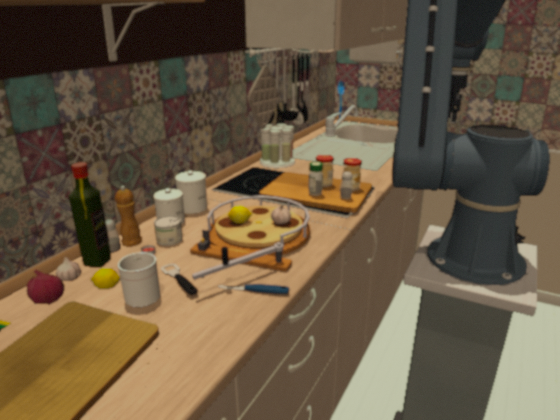

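```bash
cat >> h.py <<'E'
def ortho(name,im,x0,x1,y0,y1,h,s=0.001):
    "picture with up = +x, left = +y, s m per px"
    H=int(round((x1-x0)/s));W=int(round((y1-y0)/s)); v,u=np.mgrid[0:H,0:W]
    X=np.stack([x1-v*s,y1-u*s,np.full(u.shape,h)],-1).reshape(-1,3)
    p=project(name,X).astype(np.float32).reshape(H,W,2)
    return cv2.remap(im,p[:,:,0],p[:,:,1],cv2.INTER_CUBIC)
E
python3 - <<'E'
from h import *
t,td=manip.grab_frame("top"); s,sd=manip.grab_frame("side"); np.savez("f0.npz",t=t,td=td,s=s,sd=sd)
a=ortho("top",t,.42,.74,-.04,.36,.034); b=ortho("side",s,.42,.74,-.04,.36,.034)
cv2.imwrite("pics/o1.png",np.hstack([a,b])[:,:,::-1])
# jar cloud
for n,d in(("top",td),("side",sd)):
    P=cloud(n,d).reshape(-1,3); C=(t if n=="top" else s).reshape(-1,3)
    m=(P[:,0]>.36)&(P[:,0]<.72)&(P[:,1]>-.32)&(P[:,1]<-.08)&(P[:,2]>.07)&(P[:,2]<.2)&(d.ravel()>0)
    print(n,m.sum())
    Q=P[m]; z=Q[Q[:,2]>.1]
    k=cv2.kmeans(z[:,:2].astype(np.float32),4,None,(3,100,1e-5),10,2)
    for i in range(4):
        q=z[k[1].ravel()==i]; q=q[q[:,2]>q[:,2].max()-.02]; print(k[2][i],len(q),q.min(0).round(3),q.max(0).round(3),np.median(q,0).round(3),C[m][Q[:,2]>.1][k[1].ravel()==i].mean(0).round())
E
```

```text
top 1003
[ 0.44950685 -0.27037406] 219 [ 0.428 -0.302  0.116] [ 0.474 -0.241  0.136] [ 0.45  -0.271  0.126] [222. 105.  70.]
[ 0.52543104 -0.15994403] 176 [ 0.505 -0.183  0.122] [ 0.551 -0.139  0.142] [ 0.527 -0.161  0.133] [133. 150. 101.]
[ 0.5379521  -0.26155442] 319 [ 0.509 -0.293  0.116] [ 0.571 -0.232  0.136] [ 0.54  -0.263  0.126] [213.  97.  63.]
[ 0.42500654 -0.17456712] 81 [ 0.411 -0.194  0.102] [ 0.439 -0.162  0.122] [ 0.425 -0.174  0.113] [198. 181. 147.]
side 1033
[ 0.44105682 -0.25876063] 169 [ 0.412 -0.302  0.108] [ 0.476 -0.236  0.128] [ 0.44  -0.256  0.124] [143.  84.  53.]
[ 0.52756333 -0.15094243] 118 [ 0.508 -0.183  0.115] [ 0.555 -0.135  0.135] [ 0.527 -0.15   0.128] [ 95. 100.  64.]
[ 0.5363106 -0.2519469] 151 [ 0.511 -0.292  0.108] [ 0.573 -0.227  0.128] [ 0.536 -0.249  0.124] [142.  79.  51.]
[ 0.42513213 -0.1673534 ] 55 [ 0.411 -0.181  0.101] [ 0.441 -0.159  0.116] [ 0.425 -0.166  0.109] [150. 132. 108.]
```

View pics/o1.png

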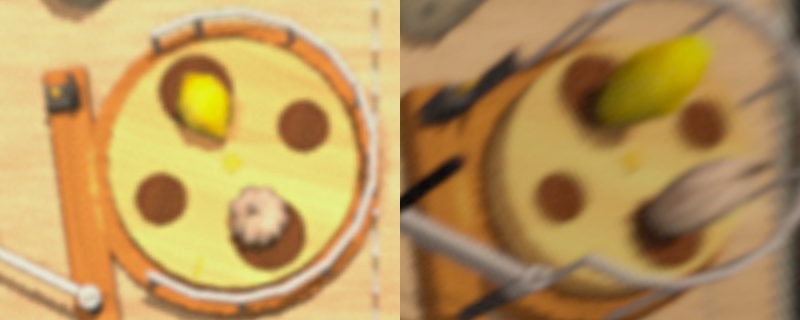

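```bash
cat >> h.py <<'E'
def dark(name,im,guess,r=.045):
    o=ortho(name,im,guess[0]-r,guess[0]+r,guess[1]-r,guess[1]+r,.034,.0005)
    g=cv2.GaussianBlur(o[:,:,0],(0,0),2); m=((g<150)*255).astype(np.uint8)
    n,l,st,c=cv2.connectedComponentsWithStats(m); i=1+np.argmin(np.linalg.norm(c[1:]-2*r*1000,axis=1)+1e3*(st[1:,4]<1500))
    return np.array([guess[0]+r-c[i,1]*.0005,guess[1]+r-c[i,0]*.0005]),2*np.sqrt(st[i,4]/np.pi)*.0005
E
python3 - <<'E'
from h import *
f=np.load("f0.npz")
for n,k in(("top","t"),("side","s")):
    im=f[k]; a,da=dark(n,im,(.541,.199)); b,db=dark(n,im,(.613,.056))
    print(n,a,da,b,db,"c",(a+b)/2,"ang",np.degrees(np.arctan2(*(a-b)[::-1])),np.linalg.norm(a-b))
    P=cloud(n,f[k+"d"]); 
    def sel(x0,x1,y0,y1,z0,z1):
        m=(P[...,0]>x0)&(P[...,0]<x1)&(P[...,1]>y0)&(P[...,1]<y1)&(P[...,2]>z0)&(P[...,2]<z1)&(f[k+"d"]>0); return P[m],im[m]
    for nm,r in(("garlic",(.46,.57,.05,.15,.042,.11)),("lemon",(.57,.68,.09,.21,.042,.11))):
        q,_=sel(*r); w,v=np.linalg.eigh(np.cov(q[:,:2].T)); print(nm,len(q),q.min(0).round(3),q.max(0).round(3),q.mean(0).round(3),np.sqrt(w).round(4),np.degrees(np.arctan2(v[1,1],v[0,1])).round(1))
    q,_=sel(.3,.75,-.4,-.05,.017,.027); print("board",np.percentile(q[:,:2],[1,99],axis=0).round(3)); 
    r=cv2.minAreaRect((q[:,:2]*1000).astype(np.float32)); print(r)
    q,c=sel(.4,.7,.2,.5,.05,.068); print("bar",len(q)); 
    w,v=np.linalg.eigh(np.cov(q[:,:2].T)); pr=(q[:,:2]-q[:,:2].mean(0))@v[:,1]; print(q[pr.argmin()],q[pr.argmax()],np.degrees(np.arctan2(v[1,1],v[0,1])))
    q,c=sel(.4,.7,.2,.5,.075,.12); print("knob",len(q),np.median(q,0).round(3) if len(q) else 0, q.min(0),q.max(0))
a=ortho("top",f["t"],.40,.68,.2,.5,.058); b=ortho("side",f["s"],.40,.68,.2,.5,.058)
cv2.imwrite("pics/o2.png",np.hstack([a,b])[:,:,::-1])
E
```

```text
top [0.54090391 0.19920584] 0.045283024267334215 [0.61382402 0.05670643] 0.04508930297815515 c [0.57736396 0.12795614] ang 117.09983358267186 0.16007317487831915
garlic 241 [0.461 0.05  0.042] [0.546 0.14  0.09 ] [0.514 0.099 0.071] [0.0145 0.0157] -138.4
lemon 241 [0.595 0.096 0.042] [0.678 0.198 0.09 ] [0.62  0.151 0.074] [0.0134 0.017 ] -140.4
board [[ 0.416 -0.336]
 [ 0.716 -0.096]]
((562.7962036132812, -215.1155548095703), (313.7711181640625, 242.51358032226562), 5.126460075378418)
bar 279
[0.45617872 0.20247977 0.05805057] [0.68954146 0.48874559 0.05041508] 51.24248923217319
knob 90 [0.632 0.491 0.086] [0.49395936 0.39437876 0.07533035] [0.69356454 0.49997664 0.10656351]
side [0.54252582 0.20019782] 0.04984384276582702 [0.61525237 0.05838174] 0.04879179888842561 c [0.5788891  0.12928978] ang 117.14979634028164 0.15937676863757583
garlic 280 [0.46  0.055 0.042] [0.549 0.135 0.091] [0.514 0.114 0.063] [0.0095 0.017 ] -144.1
lemon 297 [0.597 0.132 0.042] [0.653 0.182 0.085] [0.619 0.165 0.065] [0.0085 0.0161] -144.8
board [[ 0.376 -0.335]
 [ 0.716 -0.088]]
((548.71533203125, -218.17242431640625), (342.392578125, 251.36070251464844), 4.953206539154053)
bar 625
[0.45444948 0.20245397 0.05717016] [0.67244944 0.49980601 0.0520248 ] 55.23739344986751
knob 196 [0.638 0.491 0.088] [0.49605269 0.3969646  0.07538773] [0.67530481 0.49970321 0.10212439]
```

View pics/o2.png

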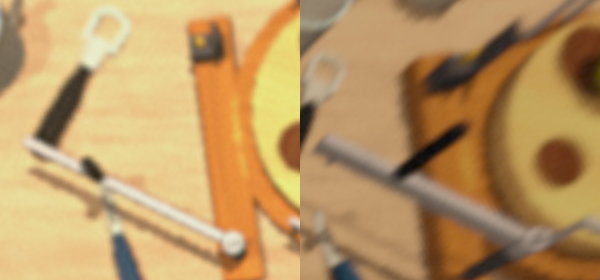

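```bash
cat >> h.py <<'E'
from scipy.optimize import least_squares
def fit_ell(guess,half,zc,ds=None):
    "ellipsoid fit, returns x,y,yaw; half axes given, zc centre height"
    pts=[]
    for n in("top","side"):
        d=ds[n] if ds else manip.grab_frame(n)[1]; p=cloud(n,d).reshape(-1,3); d=d.ravel()
        m=(np.linalg.norm(p[:,:2]-guess[:2],axis=1)<.042)&(p[:,2]>zc-.012)&(p[:,2]<zc+half[2]+.006)&(d>0); pts.append(p[m])
    P=np.vstack(pts)
    def f(q):
        c,s=np.cos(q[2]),np.sin(q[2]); e=(P-[q[0],q[1],zc+q[3]]); l=np.c_[c*e[:,0]+s*e[:,1],-s*e[:,0]+c*e[:,1],e[:,2]]/half
        return (np.linalg.norm(l,axis=1)-1)*min(half)
    best=min((least_squares(f,[*guess[:2],a,0],loss="soft_l1",f_scale=.002) for a in np.arange(0,np.pi,.6)),key=lambda r:r.cost)
    return best.x,np.abs(best.fun).mean(),[len(p) for p in pts]
def rail_spots():
    "plate centre and narrow axis angle (deg) from both cameras where seen"
    out={}
    for n in("top","side"):
        im,_=manip.grab_frame(n); a,da=dark(n,im,(.5417,.1997));b,db=dark(n,im,(.6145,.0575))
        out[n]=((a+b)/2,np.degrees(np.arctan2(*(a-b)[::-1])))
    return out
E
python3 - <<'E'
from h import *
f=np.load("f0.npz"); ds={"top":f["td"],"side":f["sd"]}
print(fit_ell((.518,.102),np.array([.03,.03,.026]),.061,ds))
print(fit_ell((.622,.155),np.array([.0355,.0265,.0255]),.0595,ds))
for nm,z,r,g in(("w1",.122,.0325,(.45,-.271)),("w2",.122,.0325,(.54,-.263)),("sp",.128,.023,(.528,-.160)),("sh",.112,.017,(.425,-.174))):
    for n in ds:
        p=cloud(n,ds[n]).reshape(-1,3); m=(np.linalg.norm(p[:,:2]-g,axis=1)<r+.012)&(p[:,2]>z-.012)&(p[:,2]<z+.012); q=p[m,:2].astype(np.float32)
        print(nm,n,len(q),np.round(cv2.minEnclosingCircle(q),4) if 0 else [np.round(x,4) for x in cv2.minEnclosingCircle(q)], np.percentile(p[m,2],95))
        m=m&(p[:,2]>np.percentile(p[m,2],60)-.004); print('  top face',p[m].mean(0).round(4))
E
```

```text
(array([ 0.52240877,  0.0992734 ,  0.28685713, -0.00692068]), np.float64(0.002208897559691981), [234, 249])
(array([ 6.30249839e-01,  1.51931906e-01,  3.35072736e+00, -1.27269617e-03]), np.float64(0.002122415002639695), [235, 279])
w1 top 219 [array([ 0.4425, -0.2722]), np.float64(0.0315)] 0.13153506808665777
  top face [ 0.4503 -0.2704  0.1269]
w1 side 161 [array([ 0.4441, -0.2688]), np.float64(0.034)] 0.12690313605284514
  top face [ 0.444  -0.2669  0.1248]
w2 top 325 [array([ 0.541 , -0.2638]), np.float64(0.033)] 0.13083188732399567
  top face [ 0.5406 -0.2624  0.1269]
w2 side 144 [array([ 0.5439, -0.2601]), np.float64(0.0343)] 0.12647749048360196
  top face [ 0.5413 -0.2577  0.1247]
sp top 180 [array([ 0.5288, -0.1613]), np.float64(0.0236)] 0.13759963551365081
  top face [ 0.5288 -0.1621  0.1339]
sp side 110 [array([ 0.5327, -0.1587]), np.float64(0.025)] 0.1331428809808611
  top face [ 0.5312 -0.1566  0.1316]
sh top 83 [array([ 0.4242, -0.1761]), np.float64(0.0178)] 0.1200043494731146
  top face [ 0.4246 -0.1754  0.1149]
sh side 55 [array([ 0.4259, -0.1704]), np.float64(0.0152)] 0.11511622047145607
  top face [ 0.4254 -0.1689  0.1116]
```

```bash
cat >> h.py <<'E'
BC=np.array([.547,-.216]); a5=np.radians(5); 
def board(bx,by): return BC+by*np.array([np.cos(a5),np.sin(a5)])+bx*np.array([np.sin(a5),-np.cos(a5)])
def over(p,z,ang):
    "joint move to tool-down pose, choosing the closing line's half turn with the least wrist travel"
    q0=np.array(manip.current_qpos()); c=[]
    for a in(ang,ang+np.pi):
        q=manip.inverse_kinematics([*p,z],rot(a))
        if q is not None: c.append((abs(q[5]) ,a))
    a=min(c)[1]; manip.move_ptp([*p,z],rot(a)); return a
def pick(p,ang,z,hi,opening,effort,low=0.08):
    manip.set_gripper(opening); over(p,hi,ang); manip.move_l([*p,z],max_speed=low)
    manip.set_gripper(0.0,effort); w=manip.current_grip_width(); manip.move_l([*p,hi]); 
    print("pick width",round(w*85,1),"after",round(manip.current_grip_width()*85,1),"gf",manip.current_grip_force(),"t",manip.current_time()); return w
def place(p,ang,z,hi,dw,low=0.08):
    over(p,hi,ang); manip.move_l([*p,z+.02]); manip.move_l([*p,z],max_speed=.03); manip.dwell(.2)
    print("F",np.round(manip.current_force(),1)); w=manip.current_grip_width()
    manip.set_gripper(min(1,w+dw/85)); manip.move_l([*p,hi]); print("placed t",manip.current_time())
E
python3 - <<'E'
from h import *
pick((.522,.099),np.radians(27.3),.043,.2,1.0,25)
t,td=shot("top","t1.png"); print(rail_spots())
o=ortho("top",t,.42,.74,-.04,.36,.034); cv2.imwrite("pics/o3.png",o[:,:,::-1])
E
```

```text
pick width 54.9 after 55.4 gf 26.53939162439201 t 8.05
{'top': (array([0.57816241, 0.12406843]), np.float64(121.07460254548653)), 'side': (array([0.57423534, 0.12486591]), np.float64(121.0977687479))}
```

View pics/t1.png

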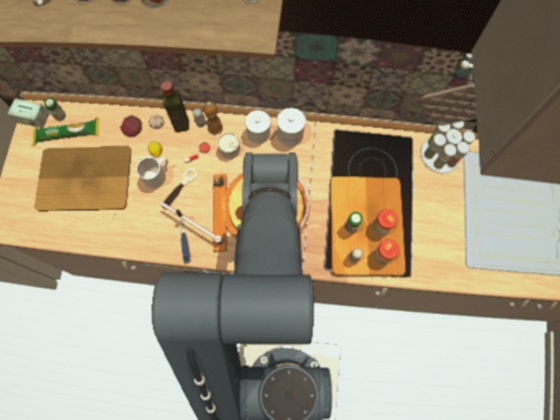

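Run:
```python
from h import *
t=cv2.imread("pics/t1.png")[:,:,::-1].copy(); np.save("t1.npy",t)
p=board(.06,.09); print(p); place(p,0,.033,.2,25)
im,d=shot("top"); print(rail_spots())
o=ortho("top",im,.42,.74,-.04,.36,.034); b=ortho("top",t,.36,.76,-.4,0,.122)[:320]
cv2.imwrite("pics/o3.png",np.hstack([o,b])[:,:,::-1])
for n in("top","side"): print(n,[np.round(r["at"],3).tolist() for r in manip.look_for(n,"lemon_mid")][:1])
print(fit_ell((.625,.155),np.array([.0355,.0265,.0255]),.0595))
```

```text
[ 0.64188687 -0.26792767]
F [-12.7   4.   27.3]
placed t 13.425
{'top': (array([0.57529516, 0.12719655]), np.float64(115.561205738783)), 'side': (array([0.57882336, 0.12930701]), np.float64(117.15498502445168))}
top [[0.622, 0.153, 0.076]]
side [[0.615, 0.163, 0.066]]
(array([ 6.29371607e-01,  1.52067049e-01,  3.56782488e+00, -1.70620078e-03]), np.float64(0.001911773702169017), [232, 277])
```

View pics/o3.png

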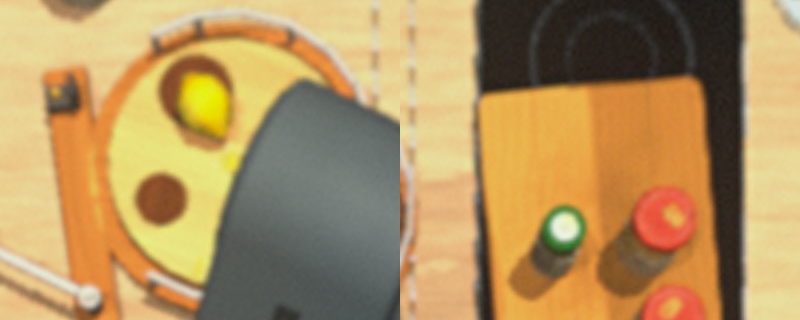

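```bash
cat >> h.py <<'E'
def blob(name,im,g,h,r,cond):
    "centroid on plane h of the pixels near g meeting cond(hue,sat,val); closed to fill holes"
    s=.0005;o=ortho(name,im,g[0]-r,g[0]+r,g[1]-r,g[1]+r,h,s); hs=cv2.cvtColor(o,cv2.COLOR_RGB2HSV); m=cond(hs[...,0].astype(int),hs[...,1].astype(int),hs[...,2].astype(int)).astype(np.uint8)
    m=cv2.morphologyEx(m,cv2.MORPH_CLOSE,np.ones((25,25))); n,l,st,c=cv2.connectedComponentsWithStats(m); i=1+np.argmax(st[1:,4])
    pc=np.argwhere(l==i); w,v=np.linalg.eigh(np.cov((pc*-s).T))
    return np.round([g[0]+r-c[i,1]*s,g[1]+r-c[i,0]*s],4),np.round(st[i,2:4]*s,4),np.round(np.degrees(np.arctan2(v[1,1],v[0,1])),1),np.round(4*np.sqrt(w),4)
red=lambda h,s,v:((h<6)|(h>172))&(s>130)
green=lambda h,s,v:(h>40)&(h<90)&(s>80)
yellow=lambda h,s,v:(h>22)&(h<36)&(s>190)
E
python3 - <<'E'
from h import *
t=np.load("t1.npy"); f=np.load("f0.npz"); 
for n,im in(("top",t),("side",f["s"])):
    for nm,g,h,c in(("w1",(.446,-.270),.1165,red),("w2",(.542,-.264),.1165,red),("sp",(.53,-.161),.118,green)):
        print(n,nm,*blob(n,im,g,h,.045,c))
    print(n,"lemon",*blob(n,f["t"] if n=="top" else f["s"],(.629,.152),.0595,.055,yellow))
a=ortho("top",t,.385,.465,-.215,-.135,.108,.0004)
b=ortho("side",f["s"],.385,.465,-.215,-.135,.108,.0004)
c=ortho("top",t,.49,.57,-.2,-.12,.118,.0004); d=ortho("side",f["s"],.49,.57,-.2,-.12,.118,.0004)
cv2.imwrite("pics/o4.png",np.vstack([np.hstack([a,b]),np.hstack([c,d])])[:,:,::-1])
E
```

```text
top w1 [ 0.4405 -0.2738] [0.0595 0.059 ] 100.3 [0.0584 0.0653]
top w2 [ 0.5412 -0.2618] [0.059  0.0605] -169.6 [0.059  0.0652]
top sp [ 0.5294 -0.1631] [0.0415 0.045 ] 152.5 [0.0475 0.0553]
top lemon [0.6262 0.1534] [0.0505 0.061 ] -155.4 [0.0482 0.0621]
side w1 [ 0.4419 -0.2818] [0.061 0.059] 64.4 [0.0485 0.0696]
side w2 [ 0.5451 -0.2714] [0.0645 0.059 ] -171.1 [0.0525 0.0606]
side sp [ 0.532  -0.1662] [0.073 0.056] 111.9 [0.0426 0.0736]
side lemon [0.6275 0.1524] [0.11  0.083] 122.7 [0.0596 0.1219]
```

View pics/o4.png

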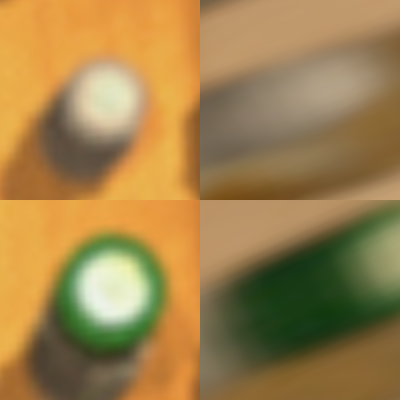

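Run:
```python
from h import *
g0=rail_spots()["side"]
pick((.6275,.1525),np.radians(114.6),.042,.2,1.0,25,.06); print("Fair",np.round(manip.current_force(),1))
p=board(-.06,.095); over(p,.2,0); print("Fair",np.round(manip.current_force(),1))
place(p,0,.035,.2,20)
for n in("top","side"):
  shot(n,n+"5.png")
  for k in("garlic_mid","lemon_mid"): print(n,k,[np.round(r["at"],3).tolist() for r in manip.look_for(n,k)][:1])
print(g0,rail_spots()["side"])
```

```text
pick width 50.7 after 50.7 gf 26.193597363308072 t 20.075
Fair [-0.7  0.5 -0.4]
Fair [-0.5  0.7  0.3]
F [-8.8  2.5 20.9]
placed t 25.4667
top garlic_mid [[0.634, -0.272, 0.068]]
top lemon_mid []
side garlic_mid [[0.631, -0.247, 0.059]]
side lemon_mid [[0.622, -0.129, 0.058]]
(array([0.57880997, 0.12931273]), np.float64(117.15554919104567)) (array([0.57879421, 0.12913091]), np.float64(116.93805002928393))
```

View pics/side5.png

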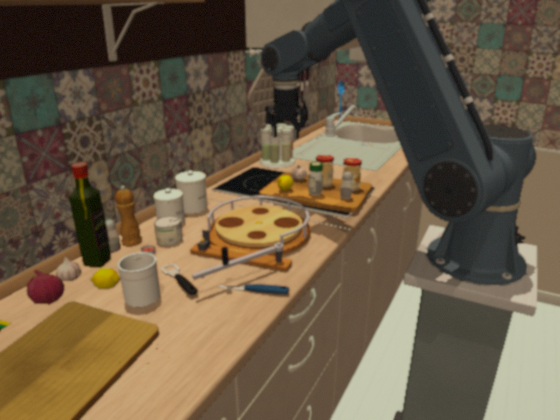

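```bash
cat >> h.py <<'E'
PC=np.array([.578,.1287]); 
def spot(deg,r=.08): return PC+r*np.array([np.cos(np.radians(deg)),np.sin(np.radians(deg))])
def jar(p,pick_z,place_z,deg,pick_deg,op,effort=40,hi=.2,ohi=.27,dw=8):
    a=np.radians(pick_deg)
    manip.set_gripper(op,20); over(p,hi,a+np.pi/2); manip.move_l([*p,pick_z]); manip.set_gripper(0.,20); print("w",manip.current_grip_width()*85); manip.set_gripper(op)
    manip.move_l([*p,pick_z+.06]); over(p,pick_z+.06,a); manip.move_l([*p,pick_z],max_speed=.1); manip.set_gripper(0.,effort); print("w",manip.current_grip_width()*85)
    manip.move_l([*p,hi+.05]); print("lifted w",manip.current_grip_width()*85,"F",np.round(manip.current_force(),1))
    s=spot(deg); over(s,hi+.07,np.radians(deg)); f0=manip.current_force()[2]; manip.move_l([*s,place_z+.010])
    z=place_z+.010
    while z>place_z-.004:
        z-=.001; manip.move_l([*s,z],max_speed=.03); f=manip.current_force()[2]-f0
        if f>3: break
    print("touch z",round(z-place_z,4),"F",np.round(manip.current_force(),1),"ee",np.round(manip.current_ee_pos()-np.r_[s,z],4))
    w=manip.current_grip_width(); manip.set_gripper(min(1,w+dw/85)); manip.dwell(.2); manip.move_l([*s,place_z+.05],max_speed=.06); manip.move_l([*s,hi+.05])
    print("t",manip.current_time())
E
python3 - <<'E'
from h import *
jar((.531,-.163),.097,.109,297.1,90,.8)
over((.50,-.16),.25,0)
for n in("top","side"): shot(n,n+"6.png")
E
```

```text
w 44.18773627747389
w 43.961566323448366
lifted w 44.09541437242112 F [-0.8 -0.2 -1.5]
touch z -0.004 F [-0.4  0.3 -0.7] ee [-0.     -0.     -0.0001]
t 40.1667
```

View pics/side6.png

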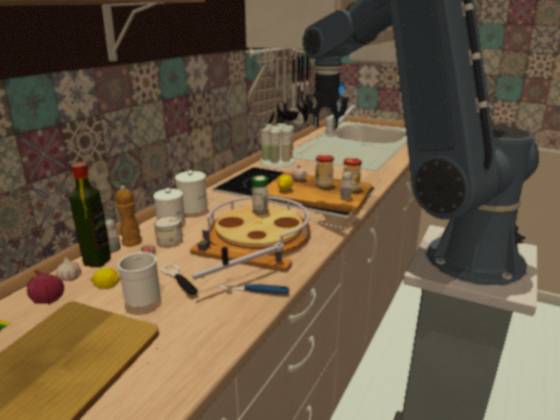

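```bash
sed -i 's/place_z-.004:/place_z-.012:/; s/f>3: break/f>2: break/' h.py
python3 - <<'E'
from h import *
jar((.4245,-.177),.022+.029,.034+.029,117.1,0,.8,effort=30)
over((.50,-.16),.25,0); print(rail_spots()["side"])
t,_=shot("top","top7.png"); s,_=shot("side")
cv2.imwrite("pics/o7.png",np.hstack([ortho("top",t,.45,.71,-.02,.28,.034,.00075),ortho("side",s,.45,.71,-.02,.28,.034,.00075)])[:,:,::-1])
print("sp",*blob("top",t,spot(297.1),.13,.045,green))
E
```

```text
w 41.14844582560294
w 40.32441658857366
lifted w 40.67658916606818 F [-0.3  0.7 -1.7]
touch z -0.006 F [-0.2  0.2  5.1] ee [0.0006 0.0002 0.0006]
t 59.3667
(array([0.57872117, 0.12699278]), np.float64(115.5981733838605))
sp [0.6114 0.057 ] [0.0405 0.047 ] 177.0 [0.0476 0.0571]
```

View pics/o7.png

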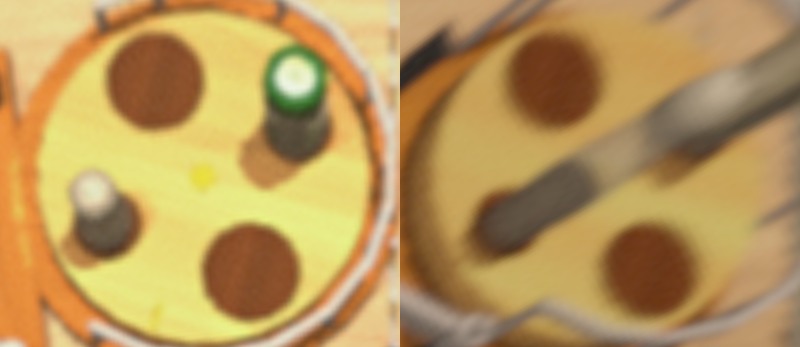

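```bash
cat >> h.py <<'E'
def wides():
    for n in("top","side"):
        im,_=manip.grab_frame(n); a,da=dark(n,im,spot(27.1),.05);b,db=dark(n,im,spot(207.1),.05)
        print(n,a,b,((a+b)/2).round(4),np.degrees(np.arctan2(*(a-b)[::-1])).round(2),da,db)
E
python3 - <<'E'
from h import *
wides()
jar((.542,-.263),.088,.034+.066,27.1,90,1.0,effort=40)
over((.50,-.16),.25,0)
t,_=shot("top","top8.png"); s,_=shot("side","side8.png")
print("w2",*blob("top",t,spot(27.1),.1285,.05,red)); print("w1",*blob("top",t,(.441,-.274),.1165,.05,red))
for n in("top","side"):
  manip.grab_frame(n)
  for k in("garlic_mid","lemon_mid"): print(n,k,[np.round(r["at"],3).tolist() for r in manip.look_for(n,k)][:1])
E
```

```text
top [0.64898456 0.16412091] [0.50593438 0.09248688] [0.5775 0.1283] 26.6 0.06743422746663325 0.0679233648338174
side [0.65009831 0.16509421] [0.50727689 0.09345126] [0.5787 0.1293] 26.64 0.0706769909085144 0.07049435398031065
w 63.90099758673461
w 62.803259081594256
lifted w 62.988405067335165 F [ 0.2 -0.6 -6.1]
touch z -0.006 F [-0.7 -1.5  4.1] ee [ 0.0002 -0.      0.0007]
t 77.275
w2 [0.6446 0.1646] [0.0575 0.0595] 125.0 [0.0582 0.0632]
w1 [ 0.4419 -0.2732] [0.062  0.0595] 101.3 [0.0605 0.0664]
top garlic_mid [[0.643, 0.164, 0.132]]
top lemon_mid [[0.622, 0.437, 0.011]]
side garlic_mid [[0.66, -0.221, 0.061]]
side lemon_mid [[0.624, -0.132, 0.063]]
```

Run:
```python
from h import *
jar((.4415,-.274),.088,.034+.066,207.1,90,1.0,effort=40)
over((.50,-.22),.3,0)
t,_=shot("top","top9.png"); s,_=shot("side","side9.png")
a=ortho("top",t,.45,.71,-.02,.28,.134,.00075); b=cv2.resize(s[150:290,180:330],None,fx=2.6,fy=2.6,interpolation=cv2.INTER_CUBIC)[:347]
for ang,h,r in((27.1,.134,.0325),(207.1,.134,.0325),(117.1,.124,.017),(297.1,.14,.023)):
    p=project("top",np.c_[spot(ang)[0]+r*np.cos(np.arange(0,6.3,.1)),spot(ang)[1]+r*np.sin(np.arange(0,6.3,.1)),np.full(63,h)])
    q=on_plane("top",p,.134); q=np.c_[(.28-q[:,1])/.00075,(.71-q[:,0])/.00075].round().astype(int)
    a=np.ascontiguousarray(a); cv2.polylines(a,[q],True,(0,0,255),1)
cv2.imwrite("pics/o9.png",np.hstack([a,b])[:,:,::-1])
for d in(27.1,207.1): print(*blob("top",t,spot(d),.1285,.05,red))
print(*blob("top",t,spot(297.1),.13,.045,green))
```

```text
w 63.67855484137467
w 63.33569248987399
lifted w 62.85131471615327 F [ 0.2  0.3 -3.7]
touch z -0.006 F [-3.3 -1.   4.9] ee [ 0.0001 -0.      0.0005]
t 94.7083
[0.6449 0.1647] [0.0575 0.06  ] 127.5 [0.0585 0.0635]
[0.5016 0.0924] [0.0575 0.059 ] -164.0 [0.0584 0.0646]
[0.6114 0.057 ] [0.0405 0.047 ] 176.0 [0.0475 0.0567]
```

View pics/o9.png

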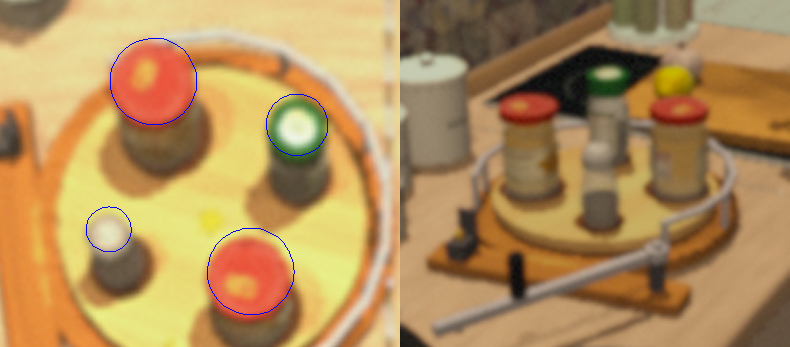

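```bash
cat > k.py <<'E'
from h import *
H=np.array([.437,.267])
def kn(phi): return H+.15*np.array([np.cos(phi),np.sin(phi)])
E
python3 - <<'E'
from k import *
f=np.load("f0.npz")
for n,k in(("top","t"),("side","s")):
    im,_=manip.grab_frame(n); g=spot(162.1,.11)
    for c in((g[0],g[1]),):
        a,b=[cv2.cvtColor(ortho(n,i,c[0]-.012,c[0]+.012,c[1]-.012,c[1]+.012,.034,.0003),cv2.COLOR_RGB2HSV)[...,1].astype(np.float32) for i in(f[k],im)]
        print(n,cv2.phaseCorrelate(a,b,cv2.createHanningWindow(a.shape[::-1],cv2.CV_32F)))
ph=np.radians(63.6); manip.set_gripper(.65,20); a=over(kn(ph),.22,ph+np.pi/2); a0=a-ph
manip.move_l([*kn(ph),.07],max_speed=.08); print(np.round(manip.current_force(),1))
manip.set_gripper(0.,20); print("w",manip.current_grip_width()*85,np.round(manip.current_force(),1))
for d in np.arange(62,19.9,-3): manip.move_l([*kn(np.radians(d)),.07],rot(a0+np.radians(d)),max_speed=.08)
print(np.round(manip.current_force(),1),manip.current_time(),manip.current_grip_width()*85,a0); np.save("a0.npy",a0)
s,_=shot("side","side10.png")
cv2.imwrite("pics/c10.png",cv2.resize(s[130:340,140:420],None,fx=2.5,fy=2.5)[:,:,::-1])
E
```

```text
top ((0.036506155981129496, -0.02542592991477477), 0.6583712293207645)
side ((-0.06547819135030863, 0.10880945620349536), 0.7531888276338577)
[ 0.1 -0.1  0.1]
w 14.836579623807399 [ 0.2 -0.3  1.4]
[11.8  4.7 -2.7] 104.875 15.34715921006922 4.71238898038469
```

View pics/c10.png

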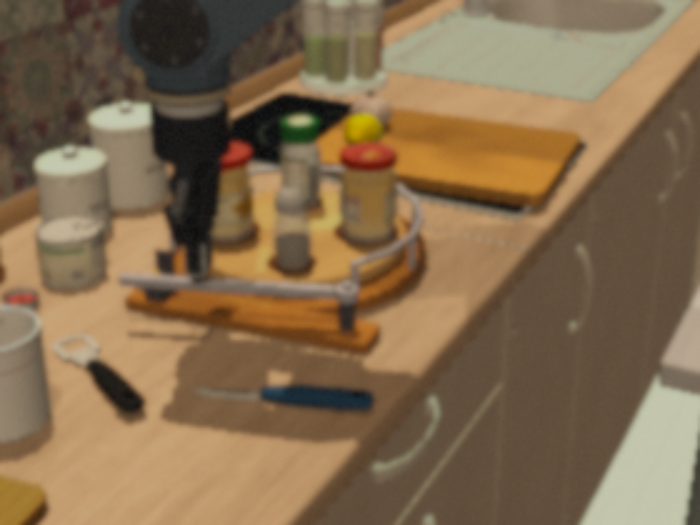

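Run:
```python
from k import *
a0=float(np.load("a0.npy"))
for d in np.arange(18,1.9,-.5):
    ph=np.radians(d); manip.move_l([*kn(ph),.07],rot(a0+ph),max_speed=.05); F=manip.current_force(); u=np.array([-np.sin(ph),np.cos(ph)])
    ft=F[:2]@u; print(d,round(ft,1),round(F[0]*np.cos(ph)+F[1]*np.sin(ph),1),end="; ")
    if ft>18 and d<12: break
print(np.round(manip.current_force(),1),manip.current_grip_width()*85)
shot("side","side11.png"); print(manip.current_time())
```

```text
18.0 0.5 11.1; 17.5 0.2 12.3; 17.0 -0.2 12.1; 16.5 0.8 12.6; 16.0 0.9 11.2; 15.5 1.3 12.1; 15.0 0.5 11.6; 14.5 0.7 12.0; 14.0 -0.2 12.0; 13.5 0.5 12.2; 13.0 0.4 12.5; 12.5 1.5 11.7; 12.0 0.6 12.6; 11.5 0.8 12.5; 11.0 0.0 12.7; 10.5 2.1 11.6; 10.0 1.1 10.9; 9.5 0.5 12.3; 9.0 -0.1 12.7; 8.5 -0.4 12.0; 8.0 0.3 11.6; 7.5 1.2 11.7; 7.0 8.0 13.5; 6.5 15.0 12.7; 6.0 22.5 12.9; [10.4 23.7 -7.2] 15.129360207499259
111.2333
```

Run:
```python
from k import *
a0=float(np.load("a0.npy")); ph=np.radians(7.1)
manip.move_l([*kn(ph),.07],rot(a0+ph),max_speed=.05); print(np.round(manip.current_force(),1))
manip.set_gripper(.4); manip.dwell(.2); manip.move_l([*kn(ph),.22],max_speed=.1)
over((.4,-.3),.35,0)
f=np.load("f0.npz"); t,td=shot("top","top12.png"); s,sd=shot("side","side12.png")
for n in("top","side"):
  for k in("garlic_mid","lemon_mid","keeper_knob"): print(n,k,[np.round(r["at"],3).tolist() for r in manip.look_for(n,k)][:1])
A=ortho("top",f["t"],.42,.72,-.02,.38,.034,.001); B=ortho("top",t,.42,.72,-.02,.38,.034,.001)
c=cv2.resize(s[130:290,180:393],(533,400),interpolation=cv2.INTER_CUBIC)[:300]; d=ortho("top",t,.36,.76,-.4,-.03,.03)[:300]
cv2.imwrite("pics/c12.png",np.vstack([np.hstack([A,B]),np.hstack([c[:, :430],d])[:,:800]])[:,:,::-1]); print(manip.current_time())
for dd in(27.1,207.1): print(*blob("top",t,spot(dd),.1285,.05,red))
```

```text
[10.8  6.6 -3.5]
top garlic_mid [[0.666, -0.24, 0.07]]
top lemon_mid [[0.629, -0.14, 0.071]]
top keeper_knob [[0.542, 0.279, 0.062]]
side garlic_mid [[0.659, -0.224, 0.06]]
side lemon_mid [[0.662, -0.225, 0.059]]
side keeper_knob [[0.562, 0.287, 0.059]]
116.3
[0.6446 0.1647] [0.058  0.0605] 131.4 [0.0585 0.0634]
[0.5016 0.0923] [0.057  0.0585] -164.5 [0.058  0.0646]
```

View pics/c12.png

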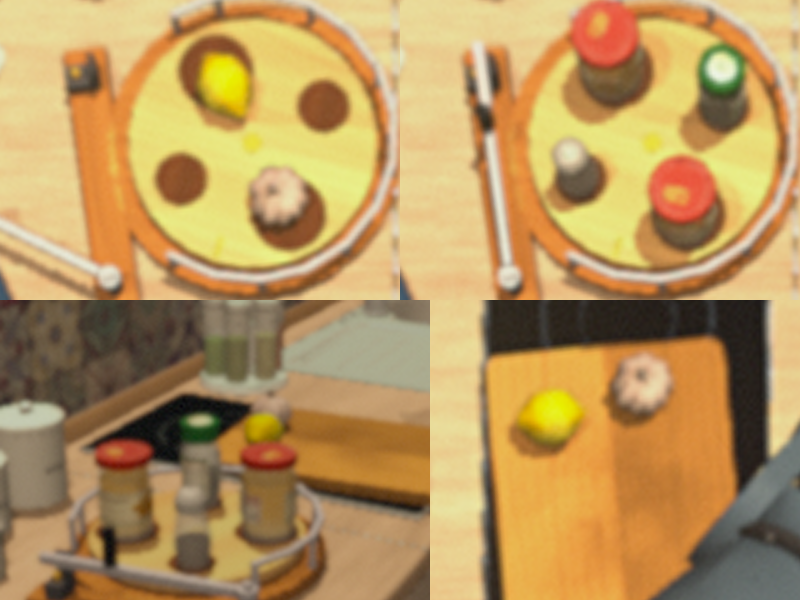

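```bash
python3 -c "
from bench import manip
print(manip.sign_off())"
```

```text
the job is handed in; nothing more can be done
None
```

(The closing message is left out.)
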